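Dial open a key safe on the locksmith's bench

ROBOT

A 6-joint arm with a two-finger parallel gripper is mounted at the origin on the work surface. World frame = base frame: x ahead of the robot, y to its left, z up, the work surface at z = 0. Lengths are in m, angles in degrees, forces in N, time in s.
With the tool pointing down it reaches from about 0.375 to 0.975 m from the base axis. Payload 3.8 kg.
Tool frame: the origin (TCP) lies on the centre line of the jaws, within the pads' length; the fingertips stand 22 mm ahead of it and the grasp point (between the pads) lies 3 mm ahead of it; z points along the fingers, y is the line along which they close (so a half turn about z gives the same grasp; the last joint's range is limited). The gripper opens to 85 mm and grips with 20 to 120 N. Pads are 22 mm wide; open, the fingers measure 114 mm over their backs; the gripper's body (76 mm by 85 mm) begins 54 mm behind the grasp point. The pads swing forward as they close: fully open they stand 13 mm farther back than shut.
Start: joints at [-73.505, 15.12, 91.902, -0, 72.978, -2.114], TCP at [0.215, -0.64, 0.253] pointing down, gripper open.
Joint ranges: [-150.88, 150.88], [-54.13, 125.18], [17.81, 147.31], [-75.09, 255.09], [0, 152.58], [-146.25, 146.25]. Speed limits (degrees/s): [147.25, 147.25, 180, 180, 180, 180].

INTERFACE

Orientations are given as a 3x3 rotation matrix whose columns are the frame's x, y, z axes.
In Python, from station import move_ptp, movel, set_joints, gripper_open, grab, pause, inverse_kinematics, sense, snapshot, get_calibration, MotionError, job_done gives the robot as it stands. The module is installed in compiled form; this text tells all that it offers. Calls block until the motion is done:
- move_ptp(position, orientation): joint-space move of the TCP to a pose.
- movel(position, v=0.15, rotation=None, stop_force=None): straight line of the TCP; rotation=None keeps the orientation; v is the mean speed in m/s. With stop_force (N) it stops when the force on the tool has changed by that much, and returns True; else False.
- set_joints(angles): joint-space move.
- gripper_open() and grab(force=None): open the fingers fully, or close them until they stop; force is the grip in N (None keeps the last).
- pause(seconds).
- inverse_kinematics(position, orientation): joint angles nearest the present ones, or None.
- sense(): the state.
- snapshot(name): name is "scene" or "top" or "wrist"; returns (picture, depth): 400x640x3 uint8, blue, green, red; 400x640 float32, m along the optical axis (not along the pixel's ray), 0 where there is no reading.
- get_calibration(name): a dict with "K" (3x3 intrinsics, pixels), "eye" and "orientation" of the camera in the world. Camera axes: x right, y down, z forward; pixel columns grow to the right and rows downward; lengths in m; the calibration is good to about 2 mm. A picture is of the moment at which its call begins: read the wrist's pose just before it. get_calibration takes no time and is no camera call; for the wrist camera it gives the pose at the moment of the call.
A pose or a line that the arm cannot do raises MotionError and nothing moves.
- job_done(): hands the job in; it is judged then, once.
The state is a dict: "time": time; "qpos": joint angles; "qd": joint speeds; "joint_efforts": joint torques, N m; "tcp_pos": TCP position; "eef_rot": TCP orientation; "contact_force": force on the tool from outside, world axes, zero at the start; "ft_torque": the same for the moment, N m; "width": opening from 0.0 (shut) to 1.0 (fully open); "grip_force": force on a finger pad.
Only numpy, scipy, OpenCV 4.12 (cv2) and the standard library are available. Lean on these libraries where they do the work, as an engineer would, in place of code of your own. Each camera call takes 0.05 s, during which the arm holds its last target. There are 200 camera calls.

TASK

A key safe lies on its back on the bench. Work its combination: turn the dial left to 42 and pause there, turn it right to 20 and pause there without overshooting, then turn it slowly left again until you feel it catch, somewhere between 23 and 35, and stop at once without straining it. Then let go of the dial, draw the bolt handle fully back towards the dial, and let go; leave everything else on the bench and on the safe where it is.

Things in the scene. Friction and masses are not known exactly. Their poses are not given: they have to be found in the camera images.
- safe: Grey steel key safe, fixed to the bench, 250 x 360 mm in plan (its x and y) and 90 mm high, lying face up. Origin: centre of its underside; z up. Its face (z = 90 mm) carries the dial (centred at x 0, y +65 mm), a low brass lock case (y -20 mm) and the bolt handle (y -130 mm when locked).
- dialring: Fixed black scale ring, 116 mm across, 6 mm thick. Origin on the dial's axis, on the safe's face; z up, x parallel to the safe's x. 100 numbers of 3.6 deg, growing counter-clockwise seen from above: number n lies 3.6 deg x (n - 25) counter-clockwise from x, so 25 is on +x. A tick every 2 numbers, long every 10; 0 is red, 20 green, 42 yellow.
- dial: Grey dial 84 mm across with an upright black bar grip 42 mm long, 14 mm thick, 16 to 50 mm above the safe's face. Origin on the axis at the face. x runs along the bar to the orange pointer: yaw relative to dialring = 3.6 deg x (number - 25). Left = counter-clockwise from above, numbers grow. Starts between 17 and 27, lock shut. Turns freely against up to 0.08 N m.
- dial_grip (a point): On the dial's axis, 36 mm above the safe's face: where to grip the bar from above, fingers on its two long sides. Turning left to 42 picks up a hidden wheel; turning right to 20 sets it. If 20 is missed by more than 1.5 numbers, either way, the dial will not catch later: go left to 42 and repeat.
- pointer (a point): Outer end of the dial's orange pointer line, 42 mm from the axis, 10 mm above the safe's face; turns with the dial.
- mark42 (a point): Where the pointer end stands at 42 (42 mm from the axis, 10 mm above the safe's face, fixed; beside the yellow tick).
- mark20 (a point): Where the pointer end stands at 20 (42 mm from the axis, 10 mm above the safe's face, fixed; beside the green tick).
- lockcase: Fixed brass lock case on the face between dial and bolt handle, 70 x 30 x 14 mm. Origin: centre of its underside. Under it a hidden sprung fence drops into the dial's slot on the second left turn and blocks it, somewhere between 23 and 35; play 0.8 numbers each way. Felt as a firm rise in torque. Over 16 N at the fence (34 mm radius, some 0.5 N m at the dial) damages it.
- bolt (a joint): How far the bolt is drawn, in m: 0 locked (thrown out of the safe's -y side), 0.030 fully back. It slides along the safe's +y, towards the dial, against about 3 N, and stays where it is left. Until the fence has dropped it is blocked after some 3 mm.
- bolt_grip (a point): Grip point of the bolt handle: an upright round steel post 20 mm in diameter with a 26 mm head, reaching 45 mm above the safe's face; this point is on its axis, 26 mm above the face, and slides with it. The head is from 37 to 45 mm above the face.
- padlock: Brass padlock lying on the safe's face at its robot side, body 34 x 42 x 18 mm; leave it alone. Origin: about the middle of its underside.
- key_yellow: Key with yellow round bow, 40 mm long, 5 mm thick, lying on the safe's face at its far side; leave it alone. Origin: about the middle of its underside.
- cylinder_lock: Brass door-lock cylinder, 60 x 35 x 17 mm, on the bench; leave it alone. Origin: about the middle of its underside.
- screwdriver: Screwdriver lying on the bench; leave it alone. Origin: about the middle of its underside.
- key_black: Key with black round bow, 40 mm long, on the bench; leave it alone. Origin: about the middle of its underside.
- parts_cup: Small steel bowl, 70 mm across, 50 mm high, on the bench; leave it alone. Origin: about the middle of its underside.
- oil_tin: Red tin, 50 mm across, 110 mm high, on the bench; leave it alone. Origin: about the middle of its underside.

How it is judged (in metres and radians):
On the way, in this order (a step that is already met when the one before it is completed fails the run):
1. dial paused at 42 (pointer end within 3.2 mm of the mark, about 1.2 numbers) (horizontal distance between pointer and mark42 below 0.0032 m), for 0.2 s.
2. dial turned right and paused at 20 (within 3.2 mm) (horizontal distance between pointer and mark20 below 0.0032 m), for 0.2 s.
At the end, for the whole second after the job is handed in: The bolt stands drawn back (more than 25 of its 30 mm) and released, with the dial caught beyond 20 (pointer end more than 6 mm from the 20 mark) (value of joint bolt above 0.025 m and horizontal distance between pointer and mark20 above 0.006 m); the robot touches nothing.
It fails at once if the dial is strained against the dropped fence (more than 16 N) (contact force between lockcase and dial above 16 N).
It fails at once if another thing on the bench or the safe is shifted by more than 25 mm (distance of any of padlock, key_yellow, cylinder_lock, screwdriver, key_black, parts_cup, oil_tin from where it was at the start of the episode above 0.025 m).
It also fails if it takes over 64 s, if anything falls off the work surface, if the arm or the gripper's body presses on something with over 40 N, if the wrist force passes 120 N, or if a joint passes its speed limit or range.

## Working session

There is one attempt and no reset: what is moved stays moved. The work goes in short steps, each a Python script; the robot and the scene stay as the last script left them, time stands still between calls to the robot, and variables do not carry over. Pictures are saved under pics/ and viewed, at most 10 in all, crops included, and the job is handed in when it is done.

```bash
mkdir -p pics
python3 - <<'E'
from station import *
import cv2,numpy as np
for n in("top","scene"):
    p,d=snapshot(n); cv2.imwrite(f"pics/{n}0.png",p); np.save(f"{n}0.npy",d)
    c=get_calibration(n); print(n,c)
s=sense();print(s["time"],s["ft_torque"],s["width"])
E
```

```text
top {'K': array([[491.1329846 ,   0.        , 321.05913387],
       [  0.        , 491.1329846 , 199.3819808 ],
       [  0.        ,   0.        ,   1.        ]]), 'eye': array([ 0.34745508, -0.02958883,  1.30793651]), 'orientation': array([[ 0.02243586, -0.99206149,  0.12373611],
       [-0.999696  , -0.02352801, -0.00737209],
       [ 0.01022484, -0.1235331 , -0.99228777]])}
scene {'K': array([[485.63323956,   0.        , 308.74720849],
       [  0.        , 485.63323956, 204.75294868],
       [  0.        ,   0.        ,   1.        ]]), 'eye': array([1.12281919, 1.04976619, 0.90253561]), 'orientation': array([[-0.86554322,  0.27466142, -0.4188031 ],
       [ 0.50079459,  0.46411131, -0.73061993],
       [-0.00630185, -0.84211745, -0.53925735]])}
0.1 [-0.01766265 -0.02641549  0.02141949] 1.0005232685598058
```

View pics/top0.png

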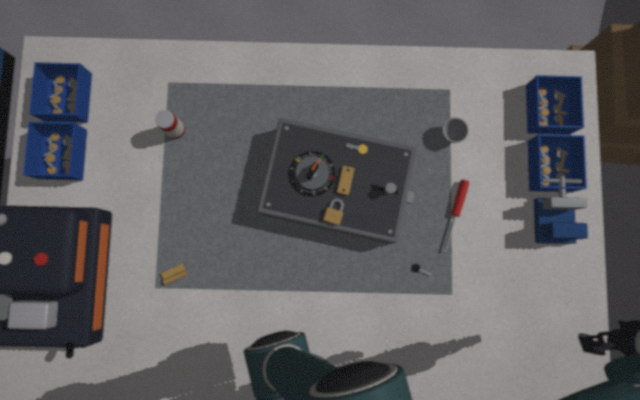

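The top view shows the safe with its dial near px (312,172), the bolt handle near (390,188), the padlock at (334,212) and the yellow key at (360,149). Next I'll take a close wrist view.

```bash
cat > h.py <<'E'
from station import *
import cv2,numpy as np
def ray(c,px,z):
    v=c["orientation"]@np.linalg.inv(c["K"])@np.array([px[0],px[1],1.]); return c["eye"]+v*(z-c["eye"][2])/v[2]
def proj(c,P):
    q=c["K"]@(c["orientation"].T@(np.asarray(P)-c["eye"])); return q[:2]/q[2]
def R(a):  # tool down, tool y axis at world yaw a (deg)
    a=np.radians(a); y=np.array([np.cos(a),np.sin(a),0]); z=np.array([0,0,-1.]); return np.column_stack([np.cross(y,z),y,z])
E
python3 - <<'E'
from h import *
c=get_calibration("top")
d=ray(c,(312,172),.1);b=ray(c,(390,188),.13);print(d,b)
s=sense();w=get_calibration("wrist");Rt=s["eef_rot"]
print("cam in tool",Rt.T@(w["eye"]-s["tcp_pos"]),"\n",Rt.T@w["orientation"],w["K"]); print(Rt)
m=(d+b)/2
# tool y along safe y dir guess
u=d-b; a=np.degrees(np.arctan2(u[1],u[0]));print("safe y yaw",a)
off=Rt.T@(w["eye"]-s["tcp_pos"])
for aa in(a,a+180,a+90,a-90):
    p=m+0;p[2]=.36; p[:2]-=(R(aa)@off)[:2]
    print(aa,p,inverse_kinematics(p,R(aa)))
E
```

```text
[ 0.56638664 -0.01441663  0.1       ] [ 0.52614615 -0.20503554  0.13      ]
cam in tool [ 0.06856254 -0.0002235  -0.12113571] 
 [[ 0.00119489 -0.96216795 -0.27245442]
 [ 0.99999811  0.00156741 -0.00114964]
 [ 0.0015332  -0.27245254  0.962168  ]] [[310.12817545   0.         318.43397488]
 [  0.         310.12817545 202.42621401]
 [  0.           0.           1.        ]]
[[ 9.47701396e-01  3.19157804e-01 -6.00155073e-04]
 [ 3.19158364e-01 -9.47699430e-01  1.93085801e-03]
 [ 4.74817792e-05 -2.02142134e-03 -9.99997956e-01]]
safe y yaw 78.07962878002527
78.07962878002527 [ 0.61339658 -0.12366914  0.36      ] [-1.36793752e+01  7.17070715e+00  9.02071492e+01 -2.54444375e-14
  8.26221437e+01 -9.17590040e+01]
258.07962878002525 [ 0.4791362  -0.09578303  0.36      ] [-1.42259203e+01 -8.25601649e+00  1.05501030e+02 -2.54444375e-14
  8.27549868e+01  8.76944510e+01]
168.07962878002527 [ 0.56020945 -0.04259589  0.36      ] None
-11.920371219974726 [ 0.53232334 -0.17685627  0.36      ] [-2.09224895e+01 -4.57683980e-02  9.78325507e+01 -2.54444375e-14
  8.22132177e+01 -9.00211830e+00]
```

Run:
```python
from h import *
s=sense();w=get_calibration("wrist");Rt=s["eef_rot"];off=Rt.T@(w["eye"]-s["tcp_pos"]);ax=Rt.T@w["orientation"][:,2]
m=np.array([.553,-.08,.1]);A=R(-12);z=.23
p=np.array([0,0,z]); g=A@off; r=A@ax
eye=p+g; t=(.1-eye[2])/r[2]; hit=eye+t*r; p[:2]+=m[:2]-hit[:2]
print(p); move_ptp(p,A); pause(.2)
c=get_calibration("wrist");img,d=snapshot("wrist");cv2.imwrite("pics/w1.png",img);np.save("w1.npy",d)
import pickle;pickle.dump(c,open("w1.pkl","wb"));print(sense()["time"],sense()["ft_torque"],sense()["contact_force"])
```

```text
[ 0.55404248 -0.07761374  0.23      ]
2.6917 [-0.06089599 -0.02187306 -0.01139167] [0.4661705  0.28458895 0.29301709]
```

View pics/w1.png

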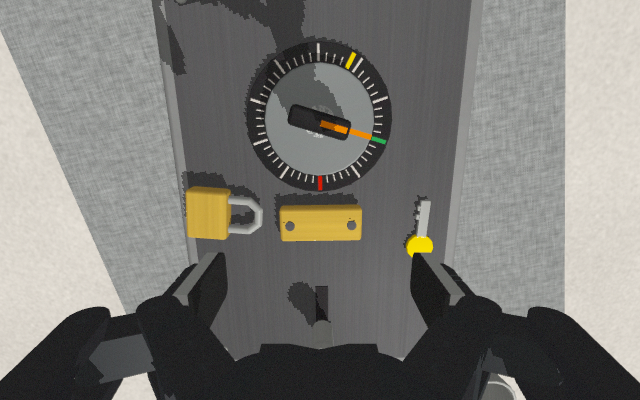

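The wrist view shows the dial ring centred near px (319,116). The ticks are red (320,184), green (379,141) and yellow (350,60), and the pointer ends near (370,138). The lock case is at (320,223), with the bolt post half hidden at (321,320).

Run:
```python
from h import *
import pickle
c=pickle.load(open("w1.pkl","rb"));img=cv2.imread("pics/w1.png");hsv=cv2.cvtColor(img,cv2.COLOR_BGR2HSV)
yy,xx=np.mgrid[:400,:640]; near=np.hypot(xx-319,yy-116)
def m(lo,hi,rmin,rmax): 
    k=cv2.inRange(hsv,lo,hi)>0; k&=(near>rmin)&(near<rmax); print(k.sum(),(xx[k].mean(),yy[k].mean())); return np.column_stack([xx[k],yy[k]])
rows=[];rhs=[]
for n,lo,hi in((0,(0,130,80),(6,255,255)),(20,(50,100,60),(85,255,255)),(42,(22,130,100),(35,255,255))):
    q=m(lo,hi,50,76).mean(0); P=ray(c,q,.096); th=np.radians(3.6*(n-25))
    C,S=np.cos(th),np.sin(th); rows+=[[1,0,C,-S],[0,1,S,C]]; rhs+=[P[0],P[1]]
x,res,_,_=np.linalg.lstsq(np.array(rows),np.array(rhs),rcond=None)
yaw=np.degrees(np.arctan2(x[3],x[2]));print("centre",x[:2],"r",np.hypot(x[2],x[3]),"yaw",yaw,"res",np.array(rows)@x-rhs)
o=m((7,150,100),(20,255,255),0,60)
P=np.array([ray(c,q,.1) for q in o])[:,:2]-x[:2]; rr=np.hypot(*P.T); k=rr>.028
a=np.degrees(np.arctan2(*P[k].mean(0)[::-1]));print("pointer maxr",rr.max(),"number",(a-yaw)/3.6+25)
yw=np.radians(yaw);e=np.array([-np.sin(yw),np.cos(yw)]);b=x[:2]-.195*e;print("bolt",b)
t=get_calibration("top");T=cv2.imread("pics/top0.png")
print("bolt in top",proj(t,[*b,.135]),"in wrist",proj(c,[*b,.135]),"dial in top",proj(t,[*x[:2],.14]))
d=np.load("w1.npy")
for q in((250,280),(380,250),(319,102)):
    v=c["orientation"]@np.linalg.inv(c["K"])@np.array([q[0],q[1],1.]);print("z",(c["eye"]+v*d[q[1],q[0]])[2])
cv2.imwrite("pics/tc.png",cv2.resize(T[100:260,230:430],None,fx=4,fy=4)[:600])
```

```text
70 (np.float64(319.85714285714283), np.float64(182.8))
73 (np.float64(378.1095890410959), np.float64(139.73972602739727))
94 (np.float64(350.4468085106383), np.float64(60.755319148936174))
centre [ 0.56734222 -0.01525318] r 0.050061885296421194 yaw -11.251595607719208 res [ 4.60131196e-05  1.40981079e-04  6.93530553e-05 -2.14408224e-04
 -1.15366175e-04  7.34271451e-05]
310 (np.float64(344.26129032258063), np.float64(129.5258064516129))
pointer maxr 0.04273799829740031 number 20.18239633806685
bolt [ 0.52929428 -0.20650525]
bolt in top [390.92266498 186.42369665] in wrist [322.0866027  360.22538002] dial in top [312.22232925 168.65590739]
z 0.09129047437875731
z 0.09046958710789299
z 0.10744845510787682
```

View pics/tc.png

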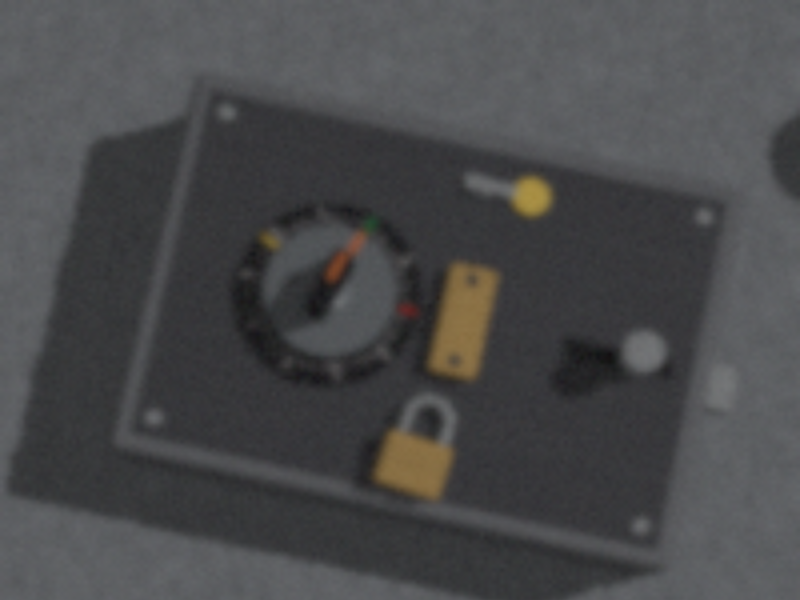

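The bolt's position is consistent with the ring fit; the top camera shows the same ~1.5 px bias at the dial. The pointer is at about 20.2. Now I'll grip the bar.

```bash
cat >> h.py <<'E'
C=np.array([.56734,-.01525]); YAW=-11.25; B=np.array([.5293,-.2065])
def ty(n): return YAW+3.6*(n-25)-90   # tool y yaw for number n
def num():
    y=sense()["eef_rot"][:,1]; return (np.degrees(np.arctan2(y[1],y[0]))+90-YAW)/3.6+25
def st(*a):
    s=sense(); print(*a,"t%.2f"%s["time"],"n%.2f"%num(),"F",s["contact_force"].round(2),"M",s["ft_torque"].round(3),"e6 %.3f"%s["joint_efforts"][5],"w%.3f"%s["width"],"g%.1f"%s["grip_force"],"p",s["tcp_pos"].round(4)); return s
E
python3 - <<'E'
from h import *
A=R(ty(20.18))
move_ptp([*C,.25],A); st("above")
print(movel([*C,.135],v=.1,stop_force=8)); st("down")
grab(30); pause(.1); st("grab")
c=get_calibration("wrist");img,d=snapshot("wrist");cv2.imwrite("pics/w2.png",img)
# small test turn
q=np.array(sense()["qpos"]); q[5]-=1.8; set_joints(q); st("test +0.5")
E
```

```text
above t4.41 n20.19 F [ 0.07  0.17 -0.37] M [-0.016 -0.022 -0.004] e6 0.005 w0.998 g0.0 p [ 0.5673 -0.0153  0.2499]
False
down t5.71 n20.18 F [1.72 0.24 0.14] M [-0.04  -0.012  0.02 ] e6 -0.000 w1.001 g0.0 p [ 0.5681 -0.0153  0.1359]
grab t6.46 n20.18 F [-0.17  0.96  1.5 ] M [0.044 0.095 0.03 ] e6 -0.016 w0.154 g33.5 p [ 0.5674 -0.0152  0.1352]
test +0.5 t6.76 n20.67 F [-0.4   0.11  0.83] M [0.009 0.054 0.057] e6 -0.025 w0.161 g33.6 p [ 0.5674 -0.0152  0.1352]
```

View pics/w2.png

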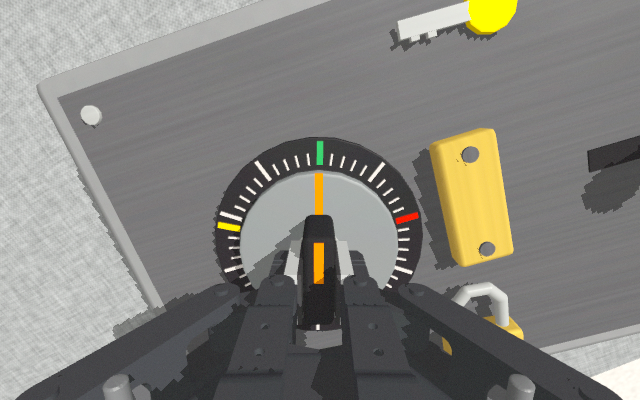

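The close view shows the bar squarely between the pads, with the pointer end at px (319,175) beside the green tick. Next I'll turn to 42, pause, and go back to 20.

Run:
```python
from h import *
def turn(n,step=4):
    while abs(n-num())>.1:
        q=np.array(sense()["qpos"]); q[5]-=3.6*np.clip(n-num(),-step,step); set_joints(q)
# keep the xyz joints exactly as commanded: re-solve each step is not needed for a pure j6 turn
turn(42); pause(.4); st("42")
img,d=snapshot("wrist");cv2.imwrite("pics/w3.png",img)
turn(22); st("22"); turn(20,1); pause(.4); st("20")
img,d=snapshot("wrist");cv2.imwrite("pics/w4.png",img)
cv2.imwrite("pics/w34.png",np.hstack([cv2.imread(f"pics/w{i}.png")[100:400,140:500] for i in(3,4)]))
```

```text
42 t9.13 n41.98 F [-0.08 -3.06  1.  ] M [-0.239 -0.003 -0.029] e6 -0.037 w0.157 g33.5 p [ 0.5675 -0.0158  0.1352]
22 t11.17 n22.05 F [-0.77 -0.52  0.92] M [0.005 0.021 0.072] e6 0.076 w0.158 g33.6 p [ 0.5673 -0.0153  0.1351]
20 t12.32 n20.00 F [-0.68  0.12  1.4 ] M [0.018 0.015 0.115] e6 0.098 w0.157 g33.6 p [ 0.5674 -0.0152  0.1352]
```

View pics/w34.png

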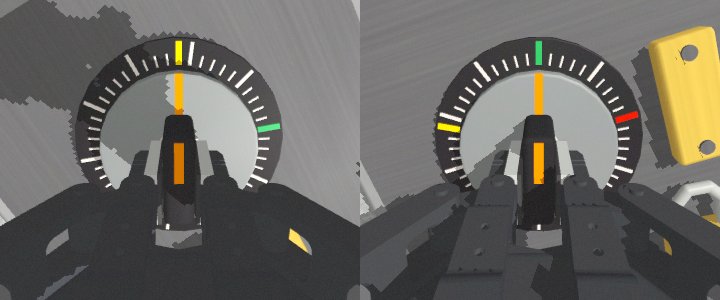

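The pointer is exactly on yellow (left half, px 178,70) and then exactly on green (right half, px 538,70). Now the slow left turn, watching the torque.

Run:
```python
from h import *
q=np.array(sense()["qpos"]); hist=[]; n=20.0; log=[]
while n<35.6:
    n+=.25; q[5]-=.9; set_joints(q); s=sense(); m=s["ft_torque"][2]; e=s["joint_efforts"][5]
    log.append((round(num(),2),round(n-num(),2),round(m,3),round(e,3)))
    if len(hist)>=4:
        b=np.median(hist[-6:],axis=0)
        if abs(m-b[0])>.10 or abs(e-b[1])>.10 or abs(n-num())>.35: break
    hist.append((m,e))
for l in log[::4]+log[-5:]: print(*l)
st("stop")
```

```text
20.25 -0.0 -0.042 -0.053
21.25 -0.0 -0.033 -0.048
22.26 -0.01 0.018 -0.05
23.25 -0.0 0.042 -0.019
24.26 -0.01 0.011 -0.02
24.01 -0.01 -0.003 -0.02
24.26 -0.01 0.011 -0.02
24.51 -0.01 0.03 -0.02
24.75 -0.0 0.019 -0.053
25.0 0.0 -0.135 -0.179
stop t17.37 n25.00 F [-2.02 -3.38  2.28] M [-0.479  0.436 -0.135] e6 -0.179 w0.154 g33.7 p [ 0.5673 -0.0153  0.1352]
```

Run:
```python
from h import *
pause(.15); st("hold")
q=np.array(sense()["qpos"]); q[5]-=.25; set_joints(q); st("+.07")
```

```text
hold t17.52 n25.00 F [-2.54 -2.52  1.2 ] M [-0.495  0.404 -0.164] e6 -0.155 w0.157 g33.7 p [ 0.5673 -0.0153  0.1352]
+.07 t17.77 n25.07 F [-0.86 -2.84  1.56] M [-0.444  0.361 -0.151] e6 -0.191 w0.158 g33.7 p [ 0.5674 -0.0153  0.1352]
```

Run:
```python
from h import *
for i in range(2):
    q=np.array(sense()["qpos"]); q[5]-=.36; set_joints(q); s=st("+.1")
    if abs(s["joint_efforts"][5])>.27 or abs(s["ft_torque"][2])>.25: break
```

```text
+.1 t18.02 n25.17 F [-2.54 -3.21  3.02] M [-0.478  0.344 -0.253] e6 -0.248 w0.157 g33.7 p [ 0.5674 -0.0153  0.1352]
```

The fence has caught: torque is 0.25 N m and rising. I'll ease back slightly, release, and go to the bolt.

Run:
```python
from h import *
q=np.array(sense()["qpos"]); q[5]+=1.0; set_joints(q); st("relax")
gripper_open(); movel([*C,.25],v=.12); 
A=R(YAW)
move_ptp([*B,.25],A); st("above bolt")
c=get_calibration("wrist");img,d=snapshot("wrist");cv2.imwrite("pics/w5.png",img); print(proj(c,[*B,.135]),proj(c,[*C,.1]))
print(movel([*B,.121],v=.08,stop_force=8)); st("down")
grab(35); pause(.1); st("grab")
e=np.array([-np.sin(np.radians(YAW)),np.cos(np.radians(YAW))])
p=sense()["tcp_pos"]
print(movel([*(p[:2]+.0305*e),p[2]],v=.03,stop_force=20)); s=st("drawn")
print("travel",(s["tcp_pos"]-p)[:2]@e)
```

```text
relax t18.27 n24.89 F [-2.39 -2.53  2.11] M [-0.404  0.404 -0.139] e6 -0.087 w0.158 g33.7 p [ 0.5674 -0.0153  0.1352]
above bolt t21.75 n50.00 F [0.05 0.23 0.26] M [-0.016 -0.046  0.047] e6 -0.006 w1.002 g0.0 p [ 0.5293 -0.2062  0.2497]
[319.44708407 205.88696845] [319.80419622 -63.70029853]
False
down t23.57 n50.00 F [-0.08 -0.15  0.2 ] M [-0.037  0.066  0.01 ] e6 -0.000 w0.999 g0.0 p [ 0.5297 -0.2067  0.1216]
grab t24.26 n50.00 F [ 3.01 -0.11  0.4 ] M [-0.035 -0.392  0.022] e6 0.003 w0.281 g34.3 p [ 0.5299 -0.2066  0.1213]
False
drawn t25.43 n50.00 F [ 2.09 -6.   -0.81] M [-0.779 -0.361 -0.01 ] e6 -0.000 w0.276 g34.3 p [ 0.5357 -0.1771  0.1213]
travel 0.030098763884676624
```

View pics/w5.png

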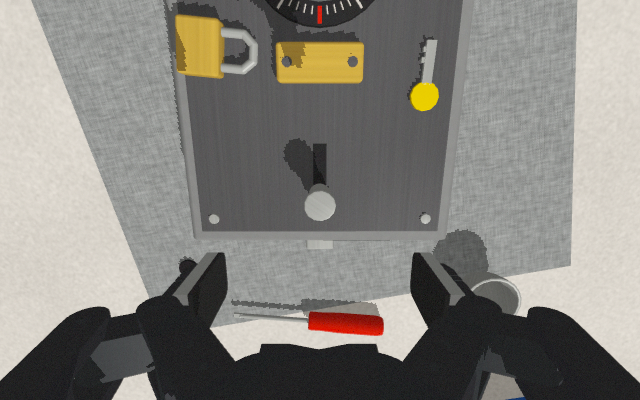

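The view before gripping shows the bolt head at px (320,206), right where it was predicted. The draw then ran the full 30 mm. Next I'll release, retreat and check.

Run:
```python
from h import *
gripper_open(); p=sense()["tcp_pos"]; movel([p[0],p[1],.23],v=.12)
move_ptp([.55404248,-.07761374,.25],R(-12)); pause(.2); st("up")
img,d=snapshot("wrist");cv2.imwrite("pics/w6.png",img)
```

```text
up t27.80 n49.77 F [-0.31  0.81  0.11] M [-0.023 -0.02  -0.025] e6 -0.002 w0.999 g0.0 p [ 0.5535 -0.0785  0.2491]
```

View pics/w6.png

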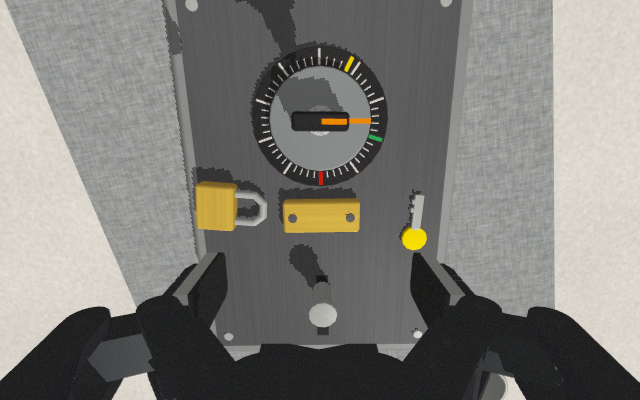

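The pointer is at about 25 (px 370,121). The bolt post is drawn, with its head at px (322,315), and nothing else has moved.

```bash
python3 -c "
from station import *
print(job_done())"
```

```text
the job is handed in; nothing more can be done
None
```

I worked the combination (42, then 20, then a catch near 25), drew the bolt 30 mm back, released it and handed the job in at about 28 s; the judge's verdict was not shown.

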